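# Set the tube shaker to its third speed

### The arm

A 7-joint arm with a two-finger parallel gripper is mounted at the origin on the work surface. World frame = base frame: x ahead of the robot, y to its left, z up, the work surface at z = 0. Lengths are in m, angles in rad, forces in N, time in s.
With the tool pointing down it reaches from about 0.35 to 0.9 m from the base axis. Payload 7.2 kg.
Tool frame: the origin (TCP) lies between the finger pads; the fingertips stand 14 mm ahead of it and the grasp point (between the pads) lies 5 mm behind it; z points along the fingers, y is the direction in which the jaws open and shut (so a half turn about z gives the same grasp; the last joint's range is limited). The gripper opens to 85 mm and grips with 20 to 120 N. Pads are 22 mm wide; open, the fingers measure 114 mm over their backs; the gripper's body (76 mm by 85 mm) begins 54 mm behind the grasp point. The pads swing forward as they close: fully open they stand 13 mm farther back than shut.
Start: joints at [1.152, 0.411, -0.013, 1.596, 0.006, 1.134, -0.082], TCP at [0.215, -0.587, 0.245] pointing down, gripper open.
Joint ranges: [-2.95, 2.95], [-0.29, 1.99], [-1.47, 1.44], [0.14, 2.54], [-1.03, 4.17], [0.13, 1.85], [-2.86, 2.86]. Speed limits (rad/s): [2.39, 2.39, 3.01, 3.01, 3.14, 3.14, 3.14].

### API

Orientations are given as a unit quaternion [x, y, z, w].
In Python, from rig import readout, get_image, camera_params, manip gives the robot as it stands. The module is installed in compiled form; this text tells all that it offers.
- The arm moves only by the tool jog_arm, never from a script. Its argument "steps" is a list of rows, each an object with "claw": the opening in per cent of the stroke, from 0 (shut) to 100 (fully open); "slide": the shift along the world's x, y, z in mm, a list of three; "rotation": the turn, a rotation vector about the world's x, y, z in degrees, a list of three. A call has 1 to 8 rows; each row is the pose to reach, as a shift and turn from the pose commanded when the call began; what a row does not reach only later rows make up. A row lasts 1/8 s, in which the tool goes at most 62.5 mm and 10.7 degrees, less where a joint would pass 70% of its speed; a pose out of reach is approached as far as the arm can. A call with a gripper value outside its range is refused whole. The fingers move at their own pace and stop on an object; "force" is the grip in N (left out, the last holds). Time passes only in rows, so rows that repeat a pose let the fingers close. It gives the time, the measured TCP pose, the force and the opening at its end, in the units of the state.
- readout.get_state(): the state, without advancing time (a new reading comes with each control period).
- get_image(name): name is "scene" or "side" or "wrist"; returns (picture, depth): 400x640x3 uint8, red, green, blue; 400x640 float32, m along the optical axis (not along the pixel's ray), 0 where there is no reading.
- camera_params(name): a dict with "camera_matrix" (3x3 intrinsics, pixels), "position" and "rotation" of the camera in the world. Camera axes: x right, y down, z forward; pixel columns grow to the right and rows downward; lengths in m; the calibration is good to about 2 mm. A picture is of the moment at which its call begins: read the wrist's pose just before it. camera_params takes no time and is no camera call; for the wrist camera it gives the pose at the moment of the call.
- manip.finish_job(): hands the job in, once; it reports no verdict.
The state is a dict: "t": time; "q": joint angles; "dq": joint speeds; "joint_efforts": joint torques, N m; "tool_pos": TCP position; "eef_rot": TCP orientation; "force": force on the tool from outside, world axes, zero at the start; "wrist_torque": the same for the moment, N m; "finger_gap": finger opening in m.
Only numpy, scipy, OpenCV 4.12 (cv2) and the standard library are available. Lean on these libraries where they do the work, as an engineer would, in place of code of your own. Each camera call takes 0.05 s, during which the arm holds its last target. There are 200 camera calls.

### The job

The tube shaker, the machine whose metal head has rows of holes with sample tubes in them, must run at its third speed. Turn the selector dial on its top so that its white pointer stands three clicks clockwise (seen from above) of off, the long tick, and let go; it may already stand a click or so past off, so count from the long tick. Leave the dial of the look-alike stirrer, the one with the round flat plate, as it is.

Things in the scene. Friction and masses are not known exactly. Their poses are not given: they have to be found in the camera images.
- shaker: White bench machine, fixed. Origin: on the table below the dial axis; x points from dial to metal head. Case 170 mm wide, top at 55 mm, from x = -52 to 178 mm. Head 106 x 150 mm from x = 67 mm, top at 91, tube caps at 121 mm. White ticks every 25 degrees round the dial, 29 to 40 mm from its axis; the off tick is longer (to 58 mm), 62.5 degrees left (+y) of +x. The stirrer has a round plate.
- shaker_dial (a joint): Dial angle, rad: 0 at off (a stop), growing clockwise seen from above to 2.182 (other stop). Six settings, one click = 0.4363 rad (25 degrees) apart; the third speed is 1.309. A 0.13 N m detent pulls it to the nearest setting when let go. It starts at off or the first speed.
- shaker_dial_grip (a point): Point on the upright axis of the shaker's dial, at grip height, 88 mm above the table. The black dial has a grip bar 44 mm long, 13 mm thick, from 64 to 100 mm above the table, on a round skirt of 48 mm diameter. The bar runs along this point's x axis; +x is the end with the white pointer line. The frame turns with the dial; z is up.
- stirrer_dial_tip (a point): Outer end of the white pointer line on the stirrer's dial (same dial, not to be turned), 22 mm from that dial's axis, 100 mm above the table.

How it is judged:
At the end, for the whole second after the job is handed in: The shaker's dial stands at its third speed, three clicks clockwise of off (1.309 rad, within 10 degrees), at rest (value of joint shaker_dial between 1.13399 and 1.48399 rad and velocity of joint shaker_dial between -0.1 and 0.1 rad/s); the robot touches nothing.
It fails at once if the stirrer's dial is turned (its pointer tip moves more than 8 mm, about a click) (distance of stirrer_dial_tip from where it was at the start of the episode above 0.008 m).
It also fails if it takes over 29 s, if anything falls off the work surface, if the arm or the gripper's body presses on something with over 40 N, if the wrist force passes 120 N, or if a joint passes its speed limit or range.

## Working session

There is one attempt and no reset: what is moved stays moved. The work goes in short steps, Python scripts to look and compute and a tool call to move; the robot and the scene stay as the last step left them, time stands still between calls to the robot, and variables do not carry over. Pictures are saved under pics/ and viewed, about 8 in all and at most 12, crops included, and the job is handed in when it is done.

Besides the shell and the picture viewer there is one more tool, called after "Request:" as name([rows], argument=value, ...), one row to a line, values as JSON. jog_arm: Moves the arm, as the interface text tells. Its arguments: {"type":"object","properties":{"steps":{"type":"array","items":{"type":"object","properties":{"claw":{"type":"number"},"slide":{"type":"array","items":{"type":"number"}},"rotation":{"type":"array","items":{"type":"number"}}}}},"force":{"type":"number"}},"required":["steps"]}

```bash
mkdir -p pics
cat > h.py <<'E'
import numpy as np, cv2
from rig import readout, get_image, camera_params, manip
def snap(n,f):
    p=camera_params(n); im,d=get_image(n)
    cv2.imwrite(f'pics/{f}.png',im[:,:,::-1]); np.savez(f'pics/{f}.npz',im=im,d=d,K=p['camera_matrix'],p=p['position'],R=p['rotation'])
def ray(f,u,v,z=None):
    a=np.load(f'pics/{f}.npz'); K,p,R=a['K'],a['p'],a['R']
    r=np.linalg.inv(K)@[u,v,1]
    if z is None: return R@(r*a['d'][int(v),int(u)])+p
    w=R@r; return p+w*(z-p[2])/w[2]
E
python3 - <<'E'
from h import *
snap('scene','s1'); snap('side','d1')
print(readout.get_state())
for f in('s1','d1'):
    a=np.load(f'pics/{f}.npz');print(a['p'],a['R'].round(2).tolist(),a['K'].tolist())
E
```

```text
{'t': 0.1, 'q': array([ 1.15178412,  0.41184307, -0.01269753,  1.59693321,  0.00561105,
        1.13429964, -0.08218274]), 'dq': array([ 0.00073958, -0.00372401,  0.00036527, -0.00095479, -0.00096259,
        0.00048318,  0.00178981]), 'joint_efforts': array([ 3.06115093e-03, -6.01820397e+01,  6.84333891e-01, -3.00088227e+01,
        1.39986191e-02,  6.34366224e-03, -4.03667968e-05]), 'tool_pos': array([ 0.21460184, -0.58656303,  0.24453391]), 'eef_rot': array([ 9.84652638e-01,  1.74524093e-01, -1.83827992e-04, -7.00090514e-04]), 'force': array([-0.87905115,  0.2387294 , -0.18314996]), 'wrist_torque': array([-0.04378791, -0.01986791, -0.0310093 ]), 'finger_gap': 0.0852570995169177}
[0.98385559 0.2171651  0.87261881] [0.52, 0.8, -0.24, -0.16] [[437.8586414269156, 0.0, 327.1864789888832], [0.0, 437.8586414269156, 204.66673006302625], [0.0, 0.0, 1.0]]
[0.04301356 0.50175524 0.68276196] [-0.34, 0.84, -0.39, 0.15] [[463.1202992121468, 0.0, 318.7650467599031], [0.0, 463.1202992121468, 194.03008028292237], [0.0, 0.0, 1.0]]
```

View pics/s1.png

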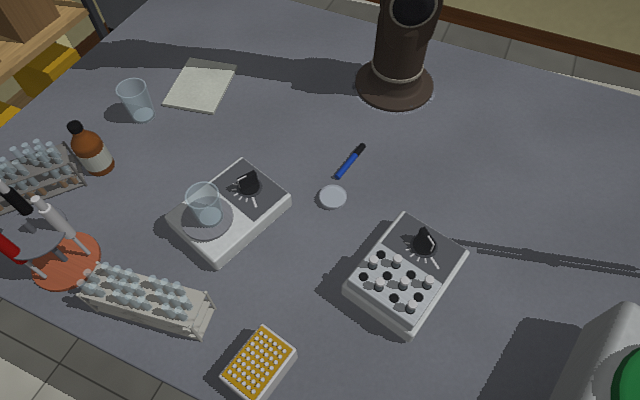

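View pics/d1.png

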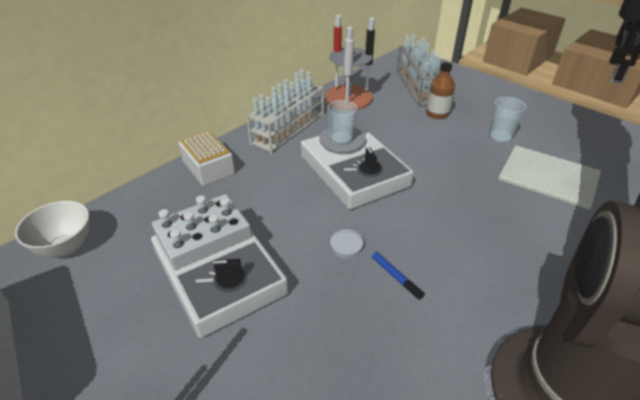

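Scene: the shaker dial is at about (425,242) and the head holes at (395,280). Side: the dial is at about (229,272). The stirrer is at (248,183) in scene and (370,160) in side. `rotation` is a quaternion, so I'll fix the helper and measure.

```bash
sed -i "s/K,p,R=a\['K'\],a\['p'\],a\['R'\]/K,p=a['K'],a['p']; R=Rot.from_quat(a['R']).as_matrix()/; 1a from scipy.spatial.transform import Rotation as Rot" h.py
python3 - <<'E'
from h import *
a=cv2.imread('pics/s1.png')[205:345,330:480]; b=cv2.imread('pics/d1.png')[190:330,145:295]
cv2.imwrite('pics/c1.png',np.hstack([cv2.resize(x,(400,373),interpolation=2) if 0 else cv2.resize(x,None,fx=2.66,fy=4*2.66/4,interpolation=cv2.INTER_CUBIC) for x in(a,b)]))
print('dial top s',ray('s1',425,232,.1),ray('s1',425,250,.064),'depth',ray('s1',424,242))
print('dial d',ray('d1',229,262,.1),ray('d1',229,280,.064),ray('d1',229,268))
E
```

```text
dial top s [0.49947027 0.22782064 0.1       ] [0.51809395 0.24091331 0.064     ] depth [0.51218144 0.23309992 0.08287613]
dial d [0.50116702 0.23338367 0.1       ] [0.49768541 0.24180369 0.064     ] [0.49834131 0.23712722 0.09036215]
```

View pics/c1.png

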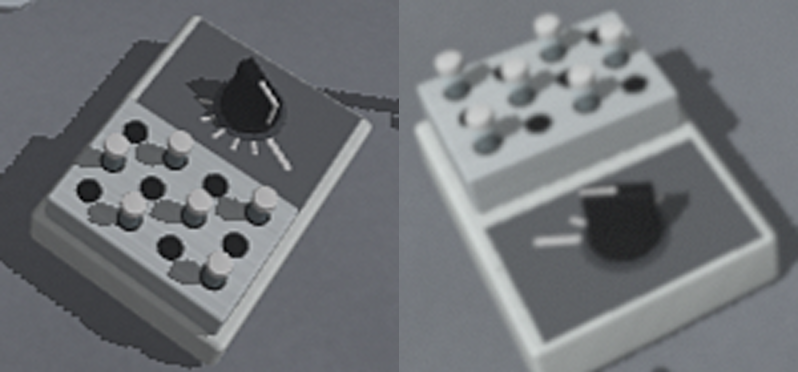

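Crop: the back-edge corners of the case are at (198,17) and (370,125) in the left picture and (540,352) and (775,237) in the right. The long tick runs (270,138) to (290,168) on the left and is at (537,241) on the right. The pointer line is about one click or less from off.

Run:
```python
from h import *
L=lambda u,v,z:ray('s1',330+u/2.66,205+v/2.66,z)[:2]
R=lambda u,v,z:ray('d1',145+(u-399)/2.66,190+v/2.66,z)[:2]
for n,F,c1,c2,tk,p1,p2 in(('s',L,(198,17),(370,125),(290,168),(262,82),(277,101)),('d',R,(775,237),(540,352),(537,241),(617,190),(582,191))):
    a=F(*c1,.055);b=F(*c2,.055); # a,b back corners
    m=(a+b)/2; t=F(*tk,.056); e=(b-a); w=np.linalg.norm(e); e/=w
    x=np.array([-e[1],e[0]]); 
    h=ray('s1',395,280,.091)[:2]
    if x@(h-m)<0:x=-x
    o=m+.052*x; print(n,a,b,'w',w,'x dir',np.degrees(np.arctan2(x[1],x[0])),'axis',o)
    ang=lambda v:np.degrees(np.arctan2(v[1],v[0]))
    print(' off tick dir',ang(t-o),np.linalg.norm(t-o),'ptr',F(*p1,.1)-o,F(*p2,.1)-o,ang(F(*p2,.1)-o),ang(F(*p2,.1)-F(*p1,.1)))
```

```text
s [0.43964438 0.17148248] [0.47941531 0.32678133] w 0.16031050844112285 x dir -14.364331411683489 axis [0.50990421 0.23623139]
 off tick dir 53.76270441912597 0.0536381637293935 ptr [-0.00480748  0.00064803] [0.0062645  0.01567927] 68.22130652051557 53.62472320408446
d [0.43430364 0.1690262 ] [0.47267696 0.32438429] w 0.16002702074828165 x dir -13.874307399957793 axis [0.50397315 0.23423602]
 off tick dir 48.06887721709962 0.05752018919742638 ptr [0.00064118 0.00069914] [0.01579523 0.01618053] 45.69036827539869 45.61216967462679
```

Both views agree. The dial axis is at about (0.506, 0.235), the shaker x at about -14°, off at about 48.5° in the world, and the pointer is at off (45–54°). I want tool x along the bar at 228.5° (the half-turn option, which keeps joint 7 comfortable). From the current 20.1° that is a turn of about +208°.

Request:
jog_arm([
  {"claw":100,"slide":[15,41,0],"rotation":[0,0,10]},
  {"slide":[29,82,0],"rotation":[0,0,20]},
  {"slide":[44,123,0],"rotation":[0,0,30]},
  {"slide":[58,164,0],"rotation":[0,0,40]},
  {"slide":[73,205,0],"rotation":[0,0,50]},
  {"slide":[87,246,0],"rotation":[0,0,60]},
  {"slide":[102,287,0],"rotation":[0,0,70]},
  {"slide":[116,328,0],"rotation":[0,0,80]},
])

```text
validation failed for argument at $.st...
```

Request:
jog_arm([
  {"claw":100,"slide":[15,41,0],"rotation":[0,0,10]},
  {"slide":[29,82,0],"rotation":[0,0,20]},
  {"slide":[44,123,0],"rotation":[0,0,30]},
  {"slide":[58,164,0],"rotation":[0,0,40]},
  {"slide":[73,205,0],"rotation":[0,0,50]},
  {"slide":[87,246,0],"rotation":[0,0,60]},
  {"slide":[102,287,0],"rotation":[0,0,70]},
  {"slide":[116,328,0],"rotation":[0,0,80]},
])

```text
validation failed for argument at $.st...
```

Request:
jog_arm([
  {"claw":100,"slide":[15,41,0],"rotation":[0,0,10]},
  {"claw":100,"slide":[29,82,0],"rotation":[0,0,20]},
  {"claw":100,"slide":[44,123,0],"rotation":[0,0,30]},
  {"claw":100,"slide":[58,164,0],"rotation":[0,0,40]},
  {"claw":100,"slide":[73,205,0],"rotation":[0,0,50]},
  {"claw":100,"slide":[87,246,0],"rotation":[0,0,60]},
  {"claw":100,"slide":[102,287,0],"rotation":[0,0,70]},
  {"claw":100,"slide":[116,328,0],"rotation":[0,0,80]},
])

```text
t: 1.1
tool_pos: [0.3309, -0.2575, 0.2452]
eef_rot: [0.64, 0.768, -0.0, -0.0]
force: [0.6, -0.4, 0.3]
finger_gap: 0.0855
```

Request:
jog_arm([
  {"claw":100,"slide":[15,41,0],"rotation":[0,0,10]},
  {"claw":100,"slide":[29,82,0],"rotation":[0,0,20]},
  {"claw":100,"slide":[44,123,0],"rotation":[0,0,30]},
  {"claw":100,"slide":[58,164,0],"rotation":[0,0,40]},
  {"claw":100,"slide":[73,205,0],"rotation":[0,0,50]},
  {"claw":100,"slide":[87,246,0],"rotation":[0,0,60]},
  {"claw":100,"slide":[102,287,0],"rotation":[0,0,70]},
  {"claw":100,"slide":[116,328,0],"rotation":[0,0,80]},
])

```text
t: 2.1
tool_pos: [0.447, 0.0702, 0.2452]
eef_rot: [-0.003, 1.0, -0.0, -0.0]
force: [1.4, 0.5, -0.4]
finger_gap: 0.0856
```

Request:
jog_arm([
  {"claw":100,"slide":[12,33,0],"rotation":[0,0,10]},
  {"claw":100,"slide":[24,66,0],"rotation":[0,0,20]},
  {"claw":100,"slide":[36,99,0],"rotation":[0,0,30]},
  {"claw":100,"slide":[48,132,0],"rotation":[0,0,40]},
  {"claw":100,"slide":[59,165,0],"rotation":[0,0,48]},
  {"claw":100,"slide":[59,165,0],"rotation":[0,0,48]},
])

```text
t: 2.85
tool_pos: [0.5054, 0.2366, 0.2448]
eef_rot: [-0.409, 0.912, 0.001, -0.0]
force: [-0.6, -0.8, 0.1]
finger_gap: 0.0852
```

Run:
```python
from h import *
print(readout.get_state()['q'].round(2),readout.get_state()['tool_pos']); snap('wrist','w1')
```

```text
[ 0.21  0.48 -1.    1.72  0.42  1.19  1.52] [0.50536042 0.23656306 0.24480108]
```

View pics/w1.png

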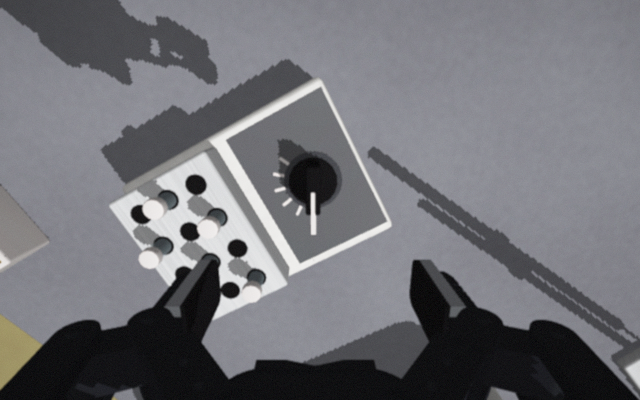

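Wrist: the dial skirt is centred at about (313,179). The pointer and long tick are in one vertical line at u≈313, so the dial is at off and lined up with the tool. I'll refine the axis and pointer.

Run:
```python
from h import *
print('skirt',ray('w1',313,180,.062),'d',ray('w1',334,180))
for z in(.055,.1): print(z,ray('w1',313,193,z),ray('w1',313.5,213,z),ray('w1',313.5,235,z))
im=cv2.imread('pics/w1.png')[130:260,250:380]; cv2.imwrite('pics/w1c.png',cv2.resize(im,None,fx=4.5,fy=4.5,interpolation=cv2.INTER_CUBIC))
```

```text
skirt [0.5042727  0.23311392 0.062     ] d [0.48880198 0.24642884 0.06341756]
0.055 [0.51427548 0.24433486 0.055     ] [0.52805965 0.26059633 0.055     ] [0.54426797 0.27882398 0.055     ]
0.1 [0.50612209 0.2352892  0.1       ] [0.51795178 0.24924492 0.1       ] [0.53186188 0.26488804 0.1       ]
```

View pics/w1c.png

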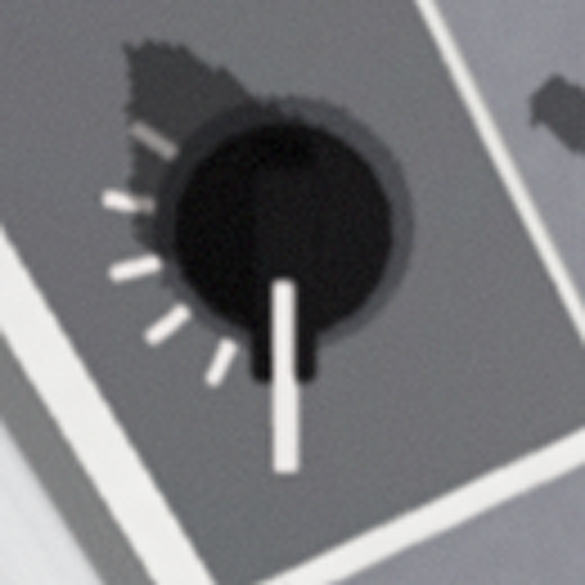

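The crop confirms it: pointer exactly on the long tick, five shorter ticks clockwise, bar direction about 49°, axis at about (0.505, 0.2345). Descending with the claw half shut.

Request:
jog_arm([
  {"claw":50,"slide":[0,-2,-20],"rotation":[0,0,0]},
  {"claw":50,"slide":[0,-2,-50],"rotation":[0,0,0]},
  {"claw":50,"slide":[0,-2,-80],"rotation":[0,0,0]},
  {"claw":50,"slide":[0,-2,-105],"rotation":[0,0,0]},
  {"claw":50,"slide":[0,-2,-125],"rotation":[0,0,0]},
  {"claw":50,"slide":[0,-2,-145],"rotation":[0,0,0]},
  {"claw":50,"slide":[0,-2,-160],"rotation":[0,0,0]},
  {"claw":50,"slide":[0,-2,-160],"rotation":[0,0,0]},
])

```text
t: 3.9
tool_pos: [0.5052, 0.2317, 0.0842]
eef_rot: [-0.408, 0.913, 0.0, -0.001]
force: [-0.0, -0.6, 0.6]
finger_gap: 0.0427
```

Request:
jog_arm([
  {"claw":0,"slide":[0,0,0],"rotation":[0,0,0]},
  {"claw":0,"slide":[0,0,0],"rotation":[0,0,0]},
  {"claw":0,"slide":[0,0,0],"rotation":[0,0,0]},
  {"claw":0,"slide":[0,0,0],"rotation":[0,0,0]},
  {"claw":0,"slide":[0,0,0],"rotation":[0,0,0]},
  {"claw":0,"slide":[0,0,0],"rotation":[0,0,0]},
], force=40)

```text
t: 4.65
tool_pos: [0.5051, 0.2336, 0.0863]
eef_rot: [-0.408, 0.913, 0.001, 0.0]
force: [-4.6, 2.8, 3.3]
finger_gap: 0.0122
```

Gripped (gap 12 mm against the 13 mm bar). Now turning 75° clockwise.

Request:
jog_arm([
  {"claw":0,"slide":[0,0,0],"rotation":[0,0,-10]},
  {"claw":0,"slide":[0,0,0],"rotation":[0,0,-20]},
  {"claw":0,"slide":[0,0,0],"rotation":[0,0,-30]},
  {"claw":0,"slide":[0,0,0],"rotation":[0,0,-40]},
  {"claw":0,"slide":[0,0,0],"rotation":[0,0,-50]},
  {"claw":0,"slide":[0,0,0],"rotation":[0,0,-60]},
  {"claw":0,"slide":[0,0,0],"rotation":[0,0,-69]},
  {"claw":0,"slide":[0,0,0],"rotation":[0,0,-75]},
])

```text
t: 5.65
tool_pos: [0.5047, 0.2346, 0.0863]
eef_rot: [0.234, 0.972, 0.001, -0.0]
force: [-5.4, 5.6, 1.9]
finger_gap: 0.0125
```

Request:
jog_arm([
  {"claw":0,"slide":[0,0,0],"rotation":[0,0,0]},
  {"claw":0,"slide":[0,0,0],"rotation":[0,0,0]},
])

```text
t: 5.9
tool_pos: [0.5047, 0.2346, 0.0863]
eef_rot: [0.231, 0.973, 0.001, -0.0]
force: [-4.0, 4.6, 2.6]
finger_gap: 0.0125
```

Run:
```python
from h import *
s=readout.get_state();M=Rot.from_quat(s['eef_rot']).as_matrix();print(np.degrees(np.arctan2(M[1,0],M[0,0])),s['q'].round(2),s['force'],s['wrist_torque'],s['finger_gap'])
```

```text
153.23198667231037 [-0.11  0.55 -0.55  1.89  0.38  0.81  0.25] [-4.01552523  4.64233171  2.61503316] [0.92982506 1.06564074 0.03098448] 0.012461904744610473
```

Turned 75° (tool x at 153.2°, so the pointer should be at about -26.8°, as wanted). Releasing to half open and rising.

Request:
jog_arm([
  {"claw":50,"slide":[0,0,0],"rotation":[0,0,0]},
  {"claw":50,"slide":[0,0,0],"rotation":[0,0,0]},
  {"claw":50,"slide":[0,0,0],"rotation":[0,0,0]},
  {"claw":50,"slide":[0,0,0],"rotation":[0,0,0]},
])

```text
t: 6.4
tool_pos: [0.5059, 0.2318, 0.0853]
eef_rot: [0.233, 0.973, -0.0, 0.0]
force: [0.0, -0.8, 0.5]
finger_gap: 0.0428
```

Request:
jog_arm([
  {"claw":50,"slide":[0,0,10],"rotation":[0,0,0]},
  {"claw":50,"slide":[0,0,30],"rotation":[0,0,0]},
  {"claw":50,"slide":[0,0,60],"rotation":[0,0,0]},
  {"claw":50,"slide":[0,0,100],"rotation":[0,0,0]},
  {"claw":50,"slide":[0,0,140],"rotation":[0,0,0]},
  {"claw":50,"slide":[0,0,160],"rotation":[0,0,0]},
  {"claw":50,"slide":[0,0,160],"rotation":[0,0,0]},
])

```text
t: 7.28
tool_pos: [0.5065, 0.2326, 0.2475]
eef_rot: [0.233, 0.973, 0.001, 0.002]
force: [-0.4, -0.8, 0.1]
finger_gap: 0.043
```

Run:
```python
from h import *
snap('wrist','w2')
im=cv2.imread('pics/w2.png')[90:280,200:440]; cv2.imwrite('pics/w2c.png',cv2.resize(im,None,fx=3,fy=3,interpolation=cv2.INTER_CUBIC))
```

```text
(no output)
```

View pics/w2c.png

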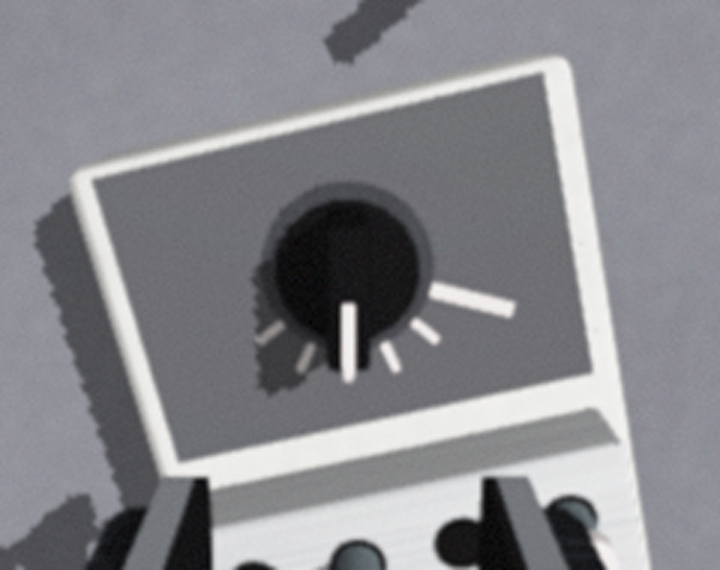

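The pointer at (348,340) covers the third short tick. Two short ticks lie between it and the long tick (at (475,300)), and two remain beyond it. The gripper is clear, so I'm handing in.

```bash
python3 -c "
from h import *
s=readout.get_state();print(s['t'],s['force'],abs(s['dq']).max());manip.finish_job()"
```

```text
7.325 [-0.45662543  0.8287968  -0.12854709] 0.02862426401145407
the job is handed in; nothing more can be done
```

The shaker's dial now stands at its third speed, three clicks clockwise of off, and I handed the job in at about 7.3 s. I found it at off, gripped its bar, turned it 75° clockwise, let go and raised the arm about 160 mm clear.

- **Dial position:** the last wrist picture shows the pointer on the third short tick. Two short ticks lie between it and the long off tick, and two remain beyond it.
- **Arm:** the gripper was clear of everything and the force reading was about 1 N, which is noise level.
- **Stirrer:** I never went near it, but I took no final picture of its dial.
- **Measurements:** the scene and side cameras disagreed by about 6 mm on the dial axis. The wrist view fell close to the side camera's value, and no check failed.

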